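# Open the sliding-lid parts box and get the new bottom bracket out

### The arm

A 6-joint arm with a two-finger parallel gripper is mounted at the origin on the work surface. World frame = base frame: x ahead of the robot, y to its left, z up, the work surface at z = 0. Lengths are in m, angles in rad, forces in N, time in s.
With the tool pointing down it reaches from about 0.325 to 0.775 m from the base axis. Payload 5.5 kg.
Tool frame: the origin (TCP) lies on the centre line of the jaws, within the pads' length; the fingertips stand 8 mm ahead of it and the grasp point (between the pads) lies 11 mm behind it; z points along the fingers, y is the line along which they close (so a half turn about z gives the same grasp; the last joint's range is limited). The gripper opens to 85 mm and grips with 20 to 120 N. Pads are 22 mm wide; open, the fingers measure 114 mm over their backs; the gripper's body (76 mm by 85 mm) begins 54 mm behind the grasp point. The pads swing forward as they close: fully open they stand 13 mm farther back than shut.
Start: joints at [1.172, 0.091, 1.231, -0, 1.82, -0.057], TCP at [0.201, 0.565, 0.239] pointing down, gripper open.
Joint ranges: [-2.87, 2.87], [-0.86, 2.18], [0.17, 2.46], [-1.51, 4.65], [0.06, 2.69], [-2.65, 2.65]. Speed limits (rad/s): [2.57, 2.57, 3.01, 3.14, 3.14, 3.14].

### API

Orientations are given as a 3x3 rotation matrix whose columns are the frame's x, y, z axes.
In Python, from rig import manip, vision gives the robot as it stands.
- The arm moves only by the shell command python3 -m creep 'ROWS' [OPENING] [FORCE]. ROWS is text: rows parted by semicolons, each of 4 numbers parted by spaces: the shift along the tool's x, y, z in mm, then the turn about the tool's z in degrees. A call has exactly 5 rows; each row shifts and turns the commanded pose from where the row before left it, along the tool's axes as they then stand; what a row does not reach is not made up. A row lasts 1/8 s, in which the tool goes at most 62.5 mm and 10.7 degrees, less where a joint would pass 70% of its speed; a pose out of reach is approached as far as the arm can. A call is refused whole if a number of a shift passes 62.5 or a number of a turn 10.7, either way. A call with a gripper value outside its range is refused whole. OPENING is the finger opening in mm, from 0 to 85.4, set as the call begins (- or left out, the last holds). The fingers move at their own pace and stop on an object; FORCE is the grip in N (left out, the last holds). Time passes only in rows, so rows that do not move let the fingers close, or fill a call up. It gives the time, the measured TCP pose, the force, the opening and the grip force at its end, in the units of the state.
- manip.sense(): the state, without advancing time (a new reading comes with each control period).
- vision.grab_frame(name): name is "scene" or "top" or "wrist"; returns a dict with "image" (384x512x3 uint8, red, green, blue), "vertical_fov" (degrees; the focal length in pixels is half the picture's height over the tangent of half this angle, whatever the lens; pixels are square), "cx", "cy" (the principal point, pixels), "k1" (the pictures are not rectified: a ray, as slopes to the right and down, at radius r is drawn at 1 + k1 r^2 times it, then the intrinsics apply), "R" (3x3) and "t" (3): a world point X has camera coordinates R X + t. Camera axes: x right, y down, z forward; pixel columns grow to the right and rows downward; lengths in m; the calibration is good to about 2 mm. A picture is of the moment at which its call begins. There is no depth.
- manip.hand_in(): hands the job in; it is judged then, once.
The state is a dict: "time": time; "joint_pos": joint angles; "dq": joint speeds; "joint_efforts": joint torques, N m; "tool_pos": TCP position; "tool_rot": TCP orientation; "contact_force": force on the tool from outside, world axes, zero at the start; "torque": the same for the moment, N m; "gripper_width": finger opening in m; "grasp_force": force on a finger pad.
Only numpy, scipy, OpenCV 4.12 (cv2) and the standard library are available. Lean on these libraries where they do the work, as an engineer would, in place of code of your own. Each camera call takes 0.05 s, during which the arm holds its last target. There are 200 camera calls.

### The job

In the bicycle workshop, push the orange lid of the plywood parts box along its grooves by its black ridge until it is right out of the tracks and lies flat on the box's lid deck, and leave it there. Then lift the silver bottom bracket out of the box and lower it gently into the blue tray so that it lies level with its spindle ends in both white V cradles. Leave the worn bracket in the red tray and everything else on the bench as they are.

Things in the scene. Friction and masses are not known exactly. Their poses are not given: they have to be found in the camera images.
- parts_box: plywood box screwed to the bench, 186 mm (x) by 322 mm (y -158 to +164), 72 mm high; origin on the bench under it, z up; the lid slides towards +y. Well: y -150 to 0, 140 mm wide in x, floor at z 6, end wall to z 64. Side cheeks 166 mm apart guide the lid over well and deck; aluminium lips (z 67 to 72) overlap it beyond x 72 on both sides, from y -150 to -5 only.
- deck (a point): middle of the solid, open lid deck beyond the well (box y +79 mm), on its top, 56 mm above the bench, level with the lid's ledges; axes as the box's. The deck has no lips and runs from box y 0 to +158, where an end stop (to z 72) halts the lid with its middle at box y +85. The lid is out of its tracks once its middle is beyond box y +67 mm.
- lid: loose orange lid, 160 (x) by 145 (y) by 8 mm, about 0.2 kg, slides freely; origin at the middle of its underside (56 mm above the bench, in box and on deck), axes as the box's. Black ridge on it: 80 mm long (x), 12 thick (y), 24 high, its middle at lid y -35; its top is 32 mm above the underside. Starts with its middle at box y -77 to -57 (shut or ajar).
- bracket_centre (a point): centre of the new silver bottom bracket: a cylinder 36 mm wide, 72 mm long, with a 17 mm spindle on the same axis (the point's x) sticking out 26 mm at each end; 124 mm overall, about 0.28 kg. It lies along the box's x at box y -75, centre 34 mm above the bench, its spindle in V saddles 44 to 52 mm either side of the well's middle; the cylinder is free underneath and at its sides.
- blue_tray: blue tray fixed to the bench (left or right), 170 (x) by 130 mm (y), walls 30 mm high, 5 thick; origin on the bench under its middle. Two white V cradles 44 to 52 mm either side of its middle along x, 48 mm wide, 35 degree flanks, tips 40 mm high, carry the spindle ends: the bracket lies along the tray's x, either way round, its 72 mm cylinder between the cradles.
- blue_tray_seat (a point): where the bracket's centre belongs in the blue tray: above the tray's middle, 34 mm above the bench; axes as the tray's
- worn_bracket_centre (a point): centre of the copper-coloured worn bracket lying in the same way in the red tray (the same tray in red); same size as the new one; to be left alone
- grease_jar: jar with green cap, 70 mm wide, 80 mm high, bystander; origin under its middle
- spanner: 190 mm spanner lying flat, bystander
- screwdriver: 200 mm screwdriver with orange handle, lying, bystander
- mug: white mug, 80 mm wide, 95 mm high, bystander; origin under its middle
- lockring: dark steel ring, 64 mm wide, 10 mm high, bystander; origin under its middle
There are look-alikes about, which are no part of the job. Leave any yellow look-alike of the lid alone. Leave any purple look-alike of the blue_tray alone.

How it is judged:
By the outcome, as a careful person would: the job done as asked, in the order asked, and still so for the second after the job is handed in, with the robot touching nothing.
It also fails if it takes over 51 s, if anything falls off the work surface, if the arm or the gripper's body presses on something with over 40 N, if the wrist force passes 120 N, or if a joint passes its speed limit or range.

## Working session

There is one attempt and no reset: what is moved stays moved. The work goes in short steps, Python scripts to look and compute and a shell command to move; the robot and the scene stay as the last step left them, time stands still between calls to the robot, and variables do not carry over. Pictures are saved under pics/ and viewed, at most 10 in all, crops included, and the job is handed in when it is done.

```bash
ls; mkdir -p pics
cat > h.py <<'E'
import numpy as np,cv2
from rig import manip,vision
def K(f):
    h=f["image"].shape[0]; fl=h/2/np.tan(np.radians(f["vertical_fov"])/2)
    return fl
def grab(n,save=None):
    f=vision.grab_frame(n)
    if save: cv2.imwrite(save,f["image"][:,:,::-1]); np.save(save+".npy",{k:v for k,v in f.items()},allow_pickle=True)
    return f
def load(s): return np.load(s+".npy",allow_pickle=True).item()
def pix2w(f,u,v,z):
    fl=K(f); d=np.array([(u-f["cx"])/fl,(v-f["cy"])/fl]); p=d.copy()
    for _ in range(30): p=d/(1+f["k1"]*(p@p))
    R=np.array(f["R"]);t=np.array(f["t"]); c=-R.T@t; r=R.T@np.array([p[0],p[1],1]); return c+r*(z-c[2])/r[2]
def w2pix(f,X):
    c=np.array(f["R"])@np.array(X)+np.array(f["t"]); p=c[:2]/c[2]; p=p*(1+f["k1"]*(p@p)); return p*K(f)+np.array([f["cx"],f["cy"]])
E
python3 - <<'E'
from h import *
a=grab("top","pics/top0.png");b=grab("scene","pics/scene0.png")
for f in(a,b): print(f["vertical_fov"],f["k1"],-np.array(f["R"]).T@f["t"])
s=manip.sense();print(s)
E
```

```text
pics
53.152150051938605 -0.1249629884185126 [ 0.35036975 -0.00439294  1.37608283]
55.91128765669453 -0.10519157820010636 [0.91346851 0.69700978 0.9475031 ]
{'time': 0.1, 'joint_pos': array([ 1.17228102e+00,  9.17849383e-02,  1.23175809e+00,  1.02294116e-09,
        1.81978846e+00, -5.67090422e-02]), 'dq': array([ 0.00175675, -0.00236898, -0.00327508,  0.00127688, -0.00096278,
        0.00037197]), 'joint_efforts': array([ 2.08491372e-03, -4.60215068e+01, -4.19220507e+01, -1.83328416e-05,
        1.06649153e-02, -6.47442880e-05]), 'tool_pos': array([0.2010301 , 0.5650735 , 0.23826727]), 'tool_rot': array([[-9.42150727e-01,  3.35188830e-01, -6.74756187e-04],
       [ 3.35189494e-01,  9.42149370e-01, -1.60257536e-03],
       [ 9.85557574e-05, -1.73603873e-03, -9.99998488e-01]]), 'contact_force': array([ 0.21474011,  0.2880301 , -0.51163358]), 'torque': array([-0.00471943, -0.0093466 ,  0.01255287]), 'grasp_force': 0.0, 'gripper_width': 0.085296289824965}
```

```bash
python3 -c "
import cv2
a=cv2.imread('pics/top0.png');cv2.imwrite('pics/top0b.png',cv2.resize(a,(800,600),interpolation=cv2.INTER_CUBIC))"
```

```text
(no output)
```

View pics/top0b.png

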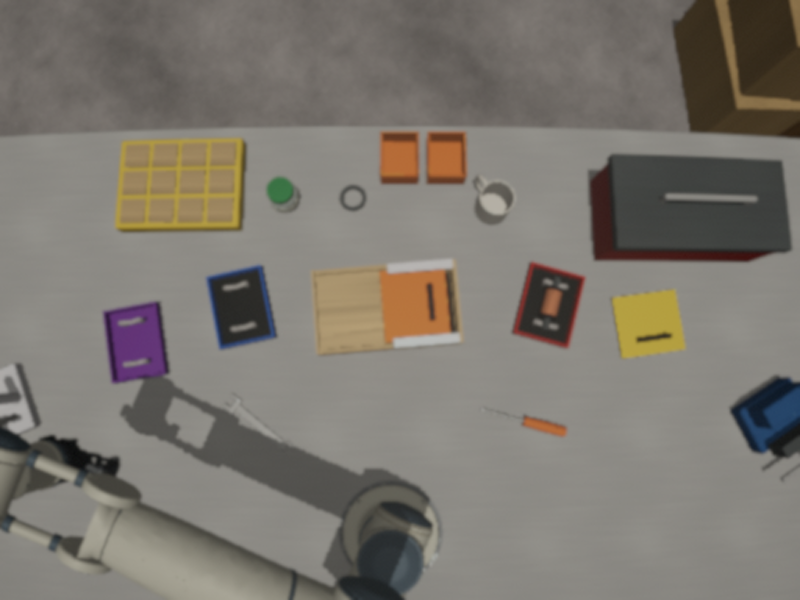

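View pics/scene0.png

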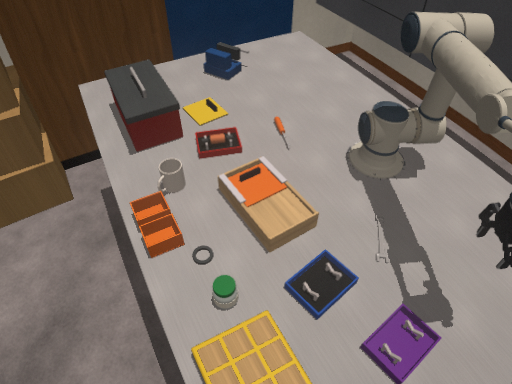

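Top view (800x600): box at (387,307), orange lid at (416,305) with its ridge at (431,302), and new-bracket well under the lid. Tray candidates: blue at (241,307) and purple at (136,342); the blue one fits. Lid candidates: orange in the box, and yellow at (648,323), which I leave. The orange bins at (400,157) and (446,157) aren't lids.

```bash
python3 -c "
import cv2
a=cv2.imread('pics/top0.png')[160:235,128:303];cv2.imwrite('pics/c1.png',cv2.resize(a,None,fx=4.5,fy=4.5,interpolation=cv2.INTER_CUBIC))"
```

```text
(no output)
```

View pics/c1.png

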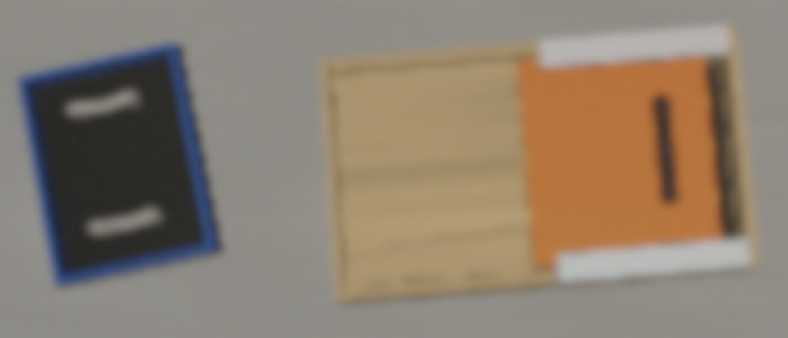

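The crop confirms an empty blue tray with two white cradles at (102,103) and (124,222). It also shows the orange lid slightly ajar, with its ridge running from (660,97) to (670,202).

Run:
```python
from h import *
f=load("pics/top0.png")
def P(x,y,z): return pix2w(f,128+(x+.5)/4.5-.5,160+(y+.5)/4.5-.5,z)
def fit(model,pts,z):
    W=np.array([P(x,y,z)[:2] for x,y in pts]);M=np.array(model)
    a=M-M.mean(0);b=W-W.mean(0);th=np.arctan2((a[:,0]*b[:,1]-a[:,1]*b[:,0]).sum(),(a*b).sum())
    R=np.array([[np.cos(th),-np.sin(th)],[np.sin(th),np.cos(th)]]);t=W.mean(0)-R@M.mean(0)
    print("deg",np.degrees(th),"t",t,"res mm",((W-(M@R.T+t))*1e3).round(1).tolist());return R,t
# TL,TR,BL,BR ; image up=+x, left=+y
R,t=fit([(.093,.164),(.093,-.158),(-.093,.164),(-.093,-.158)],[(320,60),(738,27),(338,301),(757,265)],.072)
e=[P(660,97,.088)[:2],P(670,202,.088)[:2]];print("ridge box",[(R.T@(p-t)*1e3).round(1) for p in e])
l=[P(518,60,.064)[:2],P(533,268,.064)[:2]];print("lid edge",[(R.T@(p-t)*1e3).round(1) for p in l])
Rt,tt=fit([(.085,.065),(.085,-.065),(-.085,-.065),(-.085,.065)],[(20,79),(179,44),(220,248),(60,286)],.03)
for q in[(102,103),(124,222)]: print((Rt.T@(P(*q,.03)[:2]-tt)*1e3).round(1))
s=manip.sense();print(s['time'])
for y in(0,-.075,-.1): print(y,R@[0,y]+t)
```

```text
deg 4.740834024935431 t [0.50434722 0.00619565] res mm [[-0.6, -0.3], [-1.0, -0.6], [0.4, -1.8], [1.2, 2.6]]
ridge box [array([ 40.1, -92.5]), array([-39.9, -92.9])]
lid edge [array([81.3, 12.3]), array([-79.3,  13.6])]
deg 13.00875798259336 t [0.50759139 0.34103175] res mm [[-0.5, 0.4], [-1.7, -0.8], [1.7, 0.3], [0.5, 0.1]]
[50.5  4.2]
[-46.4   5.2]
0.1
0 [0.50434722 0.00619565]
-0.075 [ 0.51054587 -0.06854776]
-0.1 [ 0.51261209 -0.09346222]
```

```bash
python3 -m creep '0 0 0 -8.1;0 0 0 -8.1;0 0 0 -8.1;-21 -58 0 0;-21 -58 0 0' 0 30; python3 -m creep '-21 -58 0 0;-21 -58 0 0;-21 -58 5 0;-21 -58 5 0;-21 -58 5 0'
```

```text
time: 0.72
tool_pos: [0.2527, 0.4519, 0.238]
tool_rot: [[-0.996, -0.084, -0.001], [-0.084, 0.996, -0.002], [0.001, -0.002, -1.0]]
contact_force: [1.0, -0.3, 0.6]
gripper_width: 0.0001
grasp_force: 0.0
time: 1.35
tool_pos: [0.3813, 0.1709, 0.2238]
tool_rot: [[-0.997, -0.083, 0.0], [-0.083, 0.997, 0.0], [-0.0, 0.0, -1.0]]
contact_force: [1.2, 0.7, -1.3]
gripper_width: 0.0001
grasp_force: 0.0
```

```bash
cat >> h.py <<'E'
def box(d): a=np.radians(d); return np.array([[np.cos(a),-np.sin(a)],[np.sin(a),np.cos(a)]])
BR,BT=box(4.74),np.array([.50435,.0062]); TR,TT=box(13.0),np.array([.5076,.3410])
def go(R,t,p,z):
    "shift in tool axes mm, turn deg, to frame point p(mm) at height z(mm), tool y along frame y"
    s=manip.sense(); g=np.r_[t+R@(np.array(p)/1e3),z/1e3]; T=s['tool_rot']
    print("t",round(s['time'],2),"at frame",(R.T@(s['tool_pos'][:2]-t)*1e3).round(1),"z",(s['tool_pos'][2]*1e3).round(1),
     "turn",round(-np.degrees(np.arctan2(R[0,1]*-T[1,1]+R[1,1]*T[0,1],R[:,1]@T[:2,1])),1),"shift",(T.T@(g-s['tool_pos'])*1e3).round(1),"F",s['contact_force'].round(1),"w",s['gripper_width'],"j6",s['joint_pos'][5].round(2))
E
python3 -c "
from h import *
go(BR,BT,(0,-122),130)"
```

```text
t 1.35 at frame [-109.   174.3] z 223.8 turn -0.0 shift [-109.1 -296.3   93.8] F [ 1.2  0.7 -1.3] w 0.0001317588563792735 j6 -1.31
```

```bash
python3 -m creep '-20 -55 0 0;-20 -55 0 0;-20 -55 10 0;-20 -55 15 0;-20 -55 15 0'; python3 -m creep '-9 -21 18 0;0 0 18 0;0 0 14 0;0 0 0 0;0 0 0 0';python3 -c "
from h import *
go(BR,BT,(0,-122),86)
f=grab('wrist','pics/w1.png');g=grab('top','pics/t1.png')['image'][150:250,190:310]
g=cv2.resize(g[:,:,::-1],(461,384),interpolation=cv2.INTER_CUBIC)
im=np.hstack([f['image'][:,:,::-1],g]);cv2.imwrite('pics/w1b.png',cv2.resize(im,(800,int(384*800/im.shape[1]))))"
```

```text
time: 1.98
tool_pos: [0.5037, -0.095, 0.1836]
tool_rot: [[-0.997, -0.082, 0.0], [-0.082, 0.997, 0.0], [-0.0, 0.0, -1.0]]
contact_force: [0.9, 0.9, 0.4]
gripper_width: 0.0004
grasp_force: 0.0
time: 2.6
tool_pos: [0.5142, -0.1125, 0.1352]
tool_rot: [[-0.997, -0.084, 0.001], [-0.084, 0.997, -0.0], [-0.001, -0.0, -1.0]]
contact_force: [0.6, -0.5, 0.2]
gripper_width: 0.0001
grasp_force: 0.0
t 2.6 at frame [  -0.  -119.1] z 135.2 turn 0.1 shift [ 0.  -2.9 49.2] F [ 0.6 -0.5  0.2] w 6.958028289038777e-05 j6 -1.93
```

View pics/w1b.png

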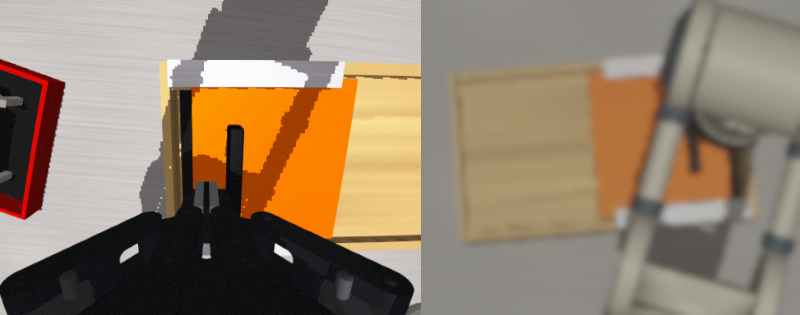

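The wrist view shows the closed fingers at (205,190), just behind the ridge (235,130–210), with a gap. I'll check the box pose against this close view, then lower and push.

```bash
python3 - <<'E'
from h import *
f=load("pics/w1.png")
s=.8222
for n,u,v,X in [("corner",160,62,(-93,-158,72)),("ridge -x end left",227,125,(-40,-99,88)),("ridge -x end right",243,127,(-40,-87,88)),("lid front corner",357,78,(-80,14,64)),("lip end inner",344,88,(-72,-5,72))]:
    X=np.array(X)/1e3; q=pix2w(f,u/s,v/s,X[2])[:2]
    print(n,(BR.T@(q-BT)*1e3).round(1),X*1e3)
E
python3 -m creep '0 -3 15 0;0 0 15 0;0 0 10 0;0 0 8 0;0 0 0 0'
```

```text
corner [ -90.7 -157.1] [ -93. -158.   72.]
ridge -x end left [ -42.  -103.5] [-40. -99.  88.]
ridge -x end right [-40.4 -90.8] [-40. -87.  88.]
lid front corner [-80.   10.6] [-80.  14.  64.]
lip end inner [-71.3  -4.5] [-72.  -5.  72.]
time: 3.32
tool_pos: [0.5138, -0.1161, 0.0853]
tool_rot: [[-0.997, -0.082, -0.002], [-0.082, 0.997, 0.0], [0.002, 0.001, -1.0]]
contact_force: [0.7, 0.0, 0.6]
gripper_width: 0.0002
grasp_force: 0.0
```

```bash
python3 -m creep '0 5 0 0;0 8 0 0;0 12 0 0;0 15 0 0;0 15 0 0';python3 -m creep '0 15 0 0;0 15 0 0;0 15 0 0;0 15 0 0;0 10 0 0'; python3 -m creep '0 8 0 0;0 6 0 0;0 4 0 0;0 0 0 0;0 0 0 0'; python3 -c "
from h import *
go(BR,BT,(0,22),86)
f=grab('wrist','pics/w2.png');cv2.imwrite('pics/w2b.png',f['image'][:,:,::-1])"
```

```text
time: 3.95
tool_pos: [0.5098, -0.0605, 0.0868]
tool_rot: [[-0.997, -0.082, 0.001], [-0.082, 0.997, -0.001], [-0.001, -0.001, -1.0]]
contact_force: [-0.2, -3.0, 2.2]
gripper_width: -0.0001
grasp_force: 1.8
time: 4.58
tool_pos: [0.504, 0.0091, 0.0867]
tool_rot: [[-0.997, -0.083, 0.001], [-0.083, 0.997, -0.0], [-0.001, -0.0, -1.0]]
contact_force: [0.4, -4.6, 5.5]
gripper_width: 0.0001
grasp_force: 3.3
time: 5.2
tool_pos: [0.5026, 0.0269, 0.0866]
tool_rot: [[-0.997, -0.082, 0.0], [-0.082, 0.997, 0.001], [-0.0, 0.0, -1.0]]
contact_force: [0.2, -2.4, 4.8]
gripper_width: -0.0
grasp_force: 2.4
t 5.2 at frame [-0.1 20.8] z 86.6 turn -0.0 shift [-0.1  1.2  0.6] F [ 0.2 -2.4  4.8] w -4.9693519949722614e-05 j6 -1.67
```

View pics/w2b.png

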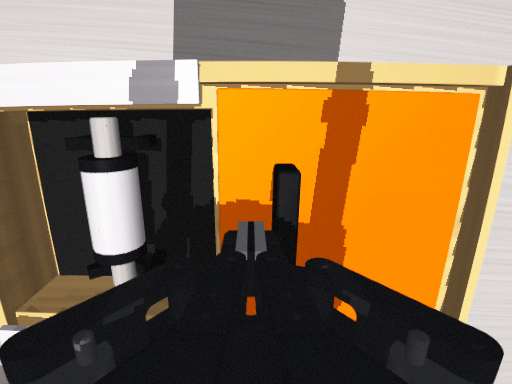

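The lid is now entirely on the deck: its rear edge at column 217 and front edge at ~470, with a gap to the end stop. The silver bracket lies in the well at (113,205). I'll compute the lid and bracket positions.

Run:
```python
from h import *
f=load("pics/w2.png")
for n,u,v,z in [("lid rear -x",217,88,64),("lid rear",219,200,64),("lid front -x",480,94,64),("lid front ",441,300,64),("stop inner",486,94,72),("ridge rear",274,166,88)]:
    print(n,(BR.T@(pix2w(f,u,v,z/1e3)[:2]-BT)*1e3).round(1))
# bracket silhouette: spindle end & cylinder edges at axis height
for n,u,v in [("spindle end",104,118),("cyl left",83,200),("cyl right",144,200),("cyl end -x top",108,157),("cyl +x",119,262)]:
    print(n,(BR.T@(pix2w(f,u,v,.034)[:2]-BT)*1e3).round(1))
```

```text
lid rear -x [-79.4   2.2]
lid rear [-17.2   1.5]
lid front -x [-77.8 145.9]
lid front  [ 53.2 147.4]
stop inner [-77.3 142.7]
ridge rear [-41.8  31.2]
spindle end [-64.  -75.9]
cyl left [ -7.8 -98.6]
cyl right [ -7.8 -54.8]
cyl end -x top [-38.3 -76.4]
cyl +x [ 41.  -78.9]
```

```bash
python3 -m creep '0 3 0 0;0 2.5 0 0;0 0 0 0;0 0 0 0;0 -8 0 0'; python3 -m creep '0 -15 -10 0;0 -30 -10 0;0 -30 -4 0;0 -12 0 0;0 0 0 0';python3 -m creep '0 0 0 0;0 0 0 0;0 0 0 0;0 0 0 0;0 0 0 0' 62 40; python3 -c "
from h import *
go(BR,BT,(0.5,-76),24)
f=grab('wrist','pics/w3.png');cv2.imwrite('pics/w3b.png',f['image'][:,:,::-1])"
```

```text
time: 5.88
tool_pos: [0.5021, 0.025, 0.0856]
tool_rot: [[-0.996, -0.084, -0.002], [-0.084, 0.996, 0.002], [0.001, 0.002, -1.0]]
contact_force: [-1.1, 0.0, 0.1]
gripper_width: 0.0004
grasp_force: 0.0
time: 6.5
tool_pos: [0.5096, -0.0634, 0.1099]
tool_rot: [[-0.997, -0.081, -0.001], [-0.081, 0.997, 0.001], [0.001, 0.001, -1.0]]
contact_force: [-0.2, 1.0, 0.2]
gripper_width: -0.0
grasp_force: 0.0
time: 7.12
tool_pos: [0.5098, -0.0628, 0.1103]
tool_rot: [[-0.997, -0.082, 0.0], [-0.082, 0.997, 0.0], [-0.0, 0.0, -1.0]]
contact_force: [-0.6, -1.2, 0.2]
gripper_width: 0.0623
grasp_force: 0.0
t 7.12 at frame [ -0.2 -69.2] z 110.3 turn -0.0 shift [-0.7 -6.8 86.3] F [-0.6 -1.2  0.2] w 0.06228756076224798 j6 -1.84
```

View pics/w3b.png

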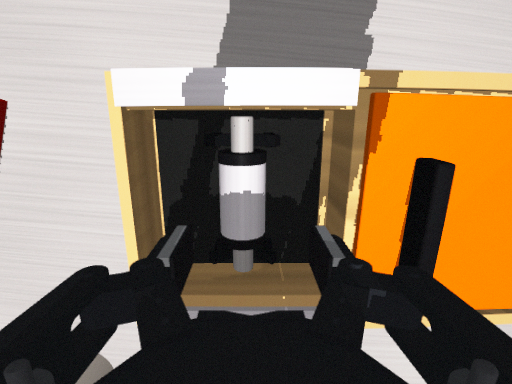

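The bracket is centred between the open fingers at columns 186 and 325: spindle ends at (242,117) and (243,270), cylinder edges at columns 220 and 266. Checking its position.

Run:
```python
from h import *
f=load("pics/w3.png")
for n,u,v in [("end -x",242,117),("end +x",243,270),("cyl L",220,200),("cyl R",266,200),("cyl -x",243,150),("cyl +x",243,240)]:
    print(n,(BR.T@(pix2w(f,u,v,.034)[:2]-BT)*1e3).round(1))
print("lid rear",(BR.T@(pix2w(f,366,150,.064)[:2]-BT)*1e3).round(1))
go(BR,BT,(1.5,-76),24)
for X in [(0,-76),]: print(w2pix(f,np.r_[BT+BR@np.array([0,-.076]),.034]))
```

```text
end -x [-63.9 -76.3]
end +x [ 61.5 -76.5]
cyl L [ -0.6 -94.1]
cyl R [ -0.6 -57.9]
cyl -x [-39.9 -75.7]
cyl +x [ 33.7 -76.3]
lid rear [-43.8   4.7]
t 7.17 at frame [ -0.3 -69.3] z 110.3 turn -0.0 shift [-1.8 -6.7 86.3] F [-0.2 -0.8  0. ] w 0.0617973415176854 j6 -1.84
[242.99455619 200.71599971]
```

```bash
python3 -m creep '1 -7 10 0;0 0 20 0;0 0 20 0;0 0 15 0;0 0 10 0'; python3 -m creep '0 0 7 0;0 0 4 0;0 0 0 0;0 0 0 0;0 0 0 0'; python3 -c "
from h import *
go(BR,BT,(-1,-76),24)"
```

```text
time: 7.8
tool_pos: [0.5088, -0.0698, 0.0335]
tool_rot: [[-0.997, -0.082, -0.002], [-0.082, 0.997, 0.0], [0.002, 0.001, -1.0]]
contact_force: [0.9, 0.8, -0.0]
gripper_width: 0.0618
grasp_force: 0.0
time: 8.43
tool_pos: [0.5097, -0.0701, 0.0248]
tool_rot: [[-0.997, -0.082, 0.001], [-0.082, 0.997, -0.0], [-0.001, -0.0, -1.0]]
contact_force: [-0.0, 0.1, 0.0]
gripper_width: 0.0619
grasp_force: 0.0
t 8.43 at frame [ -1.  -76.4] z 24.8 turn -0.0 shift [0.  0.4 0.8] F [-0.   0.1  0. ] w 0.06194067869160921 j6 -1.86
```

```bash
python3 -m creep '0 0 0 0;0 0 0 0;0 0 0 0;0 0 0 0;0 0 0 0' 20 60;  python3 -m creep '0 0 0 0;0 0 -2 0;0 0 -5 0;0 0 -10 0;0 0 -15 0'
```

```text
time: 9.05
tool_pos: [0.5097, -0.0696, 0.0248]
tool_rot: [[-0.997, -0.082, 0.001], [-0.082, 0.997, 0.001], [-0.001, 0.001, -1.0]]
contact_force: [-0.6, 4.1, 4.8]
gripper_width: 0.0343
grasp_force: 59.8
time: 9.68
tool_pos: [0.509, -0.0702, 0.0566]
tool_rot: [[-0.997, -0.082, -0.001], [-0.082, 0.997, -0.0], [0.001, -0.0, -1.0]]
contact_force: [-0.1, 0.6, -2.8]
gripper_width: 0.0345
grasp_force: 59.9
```

```bash
python3 -m creep '0 0 -20 0;0 0 -30 0;0 0 -20 0;0 0 -10 -4.1;0 0 0 -4.2'; python3 -c "
from h import *
go(TR,TT,(0,0),110)"
```

```text
time: 10.3
tool_pos: [0.5101, -0.0702, 0.1386]
tool_rot: [[-0.974, -0.228, 0.003], [-0.228, 0.974, -0.001], [-0.003, -0.001, -1.0]]
contact_force: [0.8, 0.1, -3.3]
gripper_width: 0.0347
grasp_force: 60.0
t 10.3 at frame [ -90.  -401.2] z 138.6 turn 0.2 shift [-91.  401.   28.3] F [ 0.8  0.1 -3.3] w 0.03465309683879129 j6 -2.0
```

```bash
python3 -m creep '-3 15 0 0;-6 27 0 0;-7 32 0 0;-8 35 0 0;-8 35 0 0'; python3 -m creep '-8 35 0 0;-8 35 0 0;-8 35 0 0;-8 35 0 0;-8 35 0 0'; python3 -m creep '-7 32 0 0;-6 25 0 0;-5 15 0 0;-3 9 0 0;0 0 0 0';  python3 -c "
from h import *
go(TR,TT,(0,0),100)
f=grab('wrist','pics/w4.png');cv2.imwrite('pics/w4b.png',f['image'][:,:,::-1])
g=grab('top','pics/t4.png')
for X in[(85,65,30),(-85,65,30),(-85,-65,30),(85,-65,30)]:
  print(X,w2pix(f,np.r_[TT+TR@(np.array(X[:2])/1e3),.03]).round(0))"
```

```text
time: 10.92
tool_pos: [0.5077, 0.0796, 0.1364]
tool_rot: [[-0.975, -0.224, -0.0], [-0.224, 0.975, 0.0], [0.0, 0.0, -1.0]]
contact_force: [0.3, -0.1, -1.9]
gripper_width: 0.0346
grasp_force: 60.1
time: 11.55
tool_pos: [0.5068, 0.2591, 0.1363]
tool_rot: [[-0.975, -0.224, -0.001], [-0.224, 0.975, 0.0], [0.0, 0.0, -1.0]]
contact_force: [-0.7, -0.5, -2.5]
gripper_width: 0.0346
grasp_force: 60.1
time: 12.18
tool_pos: [0.5099, 0.3408, 0.1361]
tool_rot: [[-0.974, -0.225, -0.0], [-0.225, 0.974, -0.0], [0.0, -0.0, -1.0]]
contact_force: [-1.1, -0.9, -2.2]
gripper_width: 0.0344
grasp_force: 60.1
t 12.18 at frame [ 2.2 -0.7] z 136.1 turn 0.0 shift [ 2.1  0.7 36.1] F [-1.1 -0.9 -2.2] w 0.03444652731465106 j6 -1.26
(85, 65, 30) [319. 273.]
(-85, 65, 30) [332.  88.]
(-85, -65, 30) [173.  87.]
(85, -65, 30) [185. 273.]
```

View pics/w4b.png

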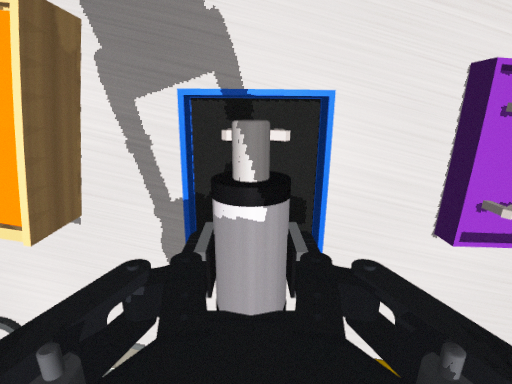

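The bracket is held between the fingers over the blue tray; its spindle end is at (251,125), with cradle tips at (224,135) and (288,135). I'll enlarge to refine the tray fit.

```bash
python3 -c "
import cv2
a=cv2.imread('pics/w4b.png')[80:260,165:345];cv2.imwrite('pics/c4.png',cv2.resize(a,None,fx=3.3,fy=3.3,interpolation=cv2.INTER_NEAREST))"
```

```text
(no output)
```

View pics/c4.png

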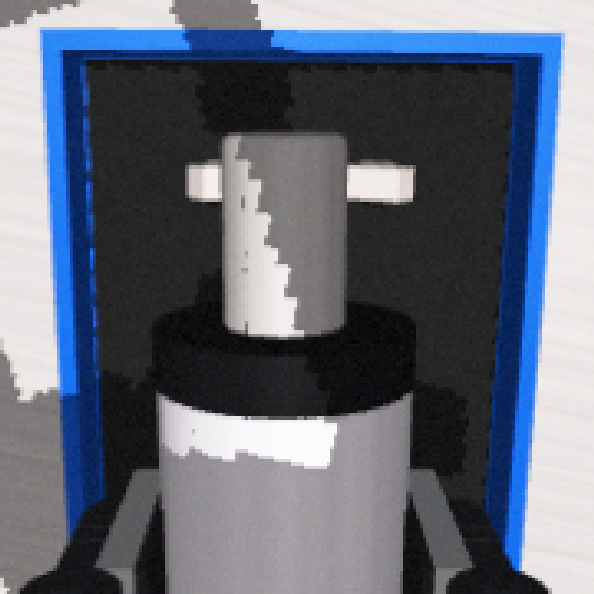

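Run:
```python
from h import *
f=load("pics/w4.png")
def P(x,y,z): return (TR.T@(pix2w(f,165+(x+.5)/3.3-.5,80+(y+.5)/3.3-.5,z/1e3)[:2]-TT)*1e3).round(1)
print("TL,TR",P(40,30,30),P(565,34,30))
for y in(150,300,450): 
  l,r={150:(49,555),300:(56,542),450:(64,529)}[y]; print("sides",P(l,y,30),P(r,y,30))
print("cradle",P(187,164,40),P(414,164,40),P(187,202,40),P(414,202,40))
zc=145.3 # held axis height
print("spindle end L/R",P(222,140,zc),P(347,140,zc),"row end",P(284,132,zc),"at base",P(226,325,zc),P(347,325,zc))
print("cyl L/R",P(152,330,zc),P(416,330,zc))
go(TR,TT,(0,0),100)
```

```text
TL,TR [-84.  -61.7] [-83.1  68.3]
sides [-54.9 -61.2] [-54.9  67.8]
sides [-16.  -61.8] [-15.9  67.1]
sides [ 26.3 -62.3] [26.4 66.6]
cradle [-51.8 -25.1] [-51.8  30.4] [-42.6 -25.3] [-42.6  30.8]
spindle end L/R [-60.5  -9.7] [-60.5   6.8] row end [-61.6  -1.5] at base [-35.5  -9.5] [-35.5   7.2]
cyl L/R [-34.8 -19.8] [-34.8  16.8]
t 12.28 at frame [ 2.2 -1.5] z 136.3 turn -0.0 shift [ 2.1  1.5 36.3] F [-0.8 -0.3 -3.2] w 0.034376559333881694 j6 -1.26
```

```bash
python3 -m creep '0 4 10 0.5;0 0 20 0;0 0 20 0;0 0 20 0;0 0 15 0'; python3 -m creep '0 0 10 0;0 0 6 0;0 0 2 0;0 0 0 0;0 0 0 0';  python3 -c "
from h import *
go(TR,TT,(2.2,2.6),25)
f=grab('wrist','pics/w5.png');a=f['image'][80:300,150:360,::-1];b=grab('scene','pics/s5.png')['image'][240:330,270:370,::-1]
cv2.imwrite('pics/c5.png',np.hstack([cv2.resize(a,None,fx=2,fy=2),cv2.resize(b,(380,440))]))"
```

```text
time: 12.9
tool_pos: [0.5084, 0.3441, 0.0489]
tool_rot: [[-0.976, -0.217, -0.002], [-0.217, 0.976, -0.001], [0.002, -0.001, -1.0]]
contact_force: [0.3, 0.2, -3.2]
gripper_width: 0.0343
grasp_force: 60.1
time: 13.52
tool_pos: [0.5094, 0.3448, 0.034]
tool_rot: [[-0.976, -0.217, 0.001], [-0.217, 0.976, 0.001], [-0.001, 0.0, -1.0]]
contact_force: [-1.1, -0.6, -3.1]
gripper_width: 0.0341
grasp_force: 60.1
t 13.53 at frame [2.6 3.3] z 34.0 turn -0.5 shift [ 0.4 -0.7  9. ] F [-1.1 -0.6 -3.1] w 0.03408577368109232 j6 -1.25
```

View pics/c5.png

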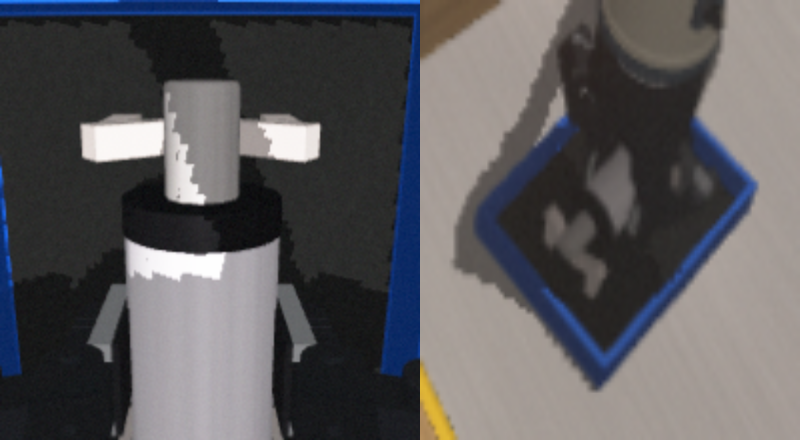

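The spindle (column 202) is centred on the cradle (tips at columns 81 and 319, middle 200). Now lowering gently.

```bash
python3 -m creep '0 -0.5 3 0;0 0 2 0;0 0 1 0;0 0 1 0;0 0 0 0'; python3 -m creep '0 0 1 0;0 0 0 0;0 0 0.5 0;0 0 0 0;0 0 0 0'
```

```text
time: 14.25
tool_pos: [0.509, 0.3441, 0.0262]
tool_rot: [[-0.976, -0.217, -0.0], [-0.217, 0.976, -0.0], [0.0, -0.0, -1.0]]
contact_force: [-0.2, 0.9, -2.4]
gripper_width: 0.0341
grasp_force: 60.1
time: 14.88
tool_pos: [0.5092, 0.3442, 0.025]
tool_rot: [[-0.976, -0.217, 0.0], [-0.217, 0.976, 0.0], [-0.0, 0.0, -1.0]]
contact_force: [-0.3, 0.4, -1.3]
gripper_width: 0.0341
grasp_force: 60.2
```

Contact is just beginning: the force has gone from -3 to -1.3 N. A touch more.

```bash
python3 -m creep '0 0 0.7 0;0 0 0 0;0 0 0.7 0;0 0 0 0;0 0 0 0'
```

```text
time: 15.5
tool_pos: [0.5093, 0.3444, 0.0248]
tool_rot: [[-0.976, -0.217, 0.001], [-0.217, 0.976, 0.001], [-0.001, 0.001, -1.0]]
contact_force: [-3.8, -1.2, 6.8]
gripper_width: 0.0345
grasp_force: 60.9
```

```bash
python3 -m creep '0 0 0 0;0 0 0 0;0 0 0 0;0 0 0 0;0 0 0 0' 40 20; python3 -m creep '0 0 0 0;0 0 0 0;0 0 0 0;0 0 0 0;0 0 0 0' 60;python3 -m creep '0 0 -5 0;0 0 -15 0;0 0 -30 0;0 0 -40 0;0 0 -40 0'; python3 -m creep '0 0 -30 0;0 60 0 0;0 60 0 0;0 60 0 0;0 0 0 0'; python3 -c "
from h import *
go(TR,TT,(0,0),25)
a=grab('wrist','pics/w6.png')['image'][:,:,::-1];b=grab('scene','pics/s6.png')['image'][130:330,200:370,::-1]
im=np.hstack([cv2.resize(a,(400,300)),cv2.resize(b,(255,300))]);
t=grab('top','pics/t6.png')['image'][160:235,128:303,::-1]
cv2.imwrite('pics/c6.png',np.vstack([im,cv2.resize(t,(655,281))]))"
```

```text
time: 16.12
tool_pos: [0.5091, 0.344, 0.0233]
tool_rot: [[-0.976, -0.217, -0.0], [-0.217, 0.976, -0.0], [0.0, -0.0, -1.0]]
contact_force: [0.6, 0.2, -1.0]
gripper_width: 0.0402
grasp_force: 0.0
time: 16.75
tool_pos: [0.5091, 0.3441, 0.0234]
tool_rot: [[-0.976, -0.217, 0.0], [-0.217, 0.976, 0.0], [-0.0, 0.0, -1.0]]
contact_force: [0.6, -0.4, -0.8]
gripper_width: 0.0601
grasp_force: 0.0
time: 17.38
tool_pos: [0.5092, 0.3441, 0.156]
tool_rot: [[-0.976, -0.217, 0.001], [-0.217, 0.976, 0.001], [-0.001, 0.0, -1.0]]
contact_force: [1.4, 0.7, -0.3]
gripper_width: 0.06
grasp_force: 0.0
time: 18.0
tool_pos: [0.4678, 0.5236, 0.1827]
tool_rot: [[-0.975, -0.222, -0.001], [-0.222, 0.975, 0.0], [0.001, 0.001, -1.0]]
contact_force: [0.5, -0.8, -0.7]
gripper_width: 0.06
grasp_force: 0.0
t 18.0 at frame [  2.3 186.9] z 182.7 turn -0.2 shift [   1.4 -187.   157.6] F [ 0.5 -0.8 -0.7] w 0.0600248154634845 j6 -1.0
```

View pics/c6.png

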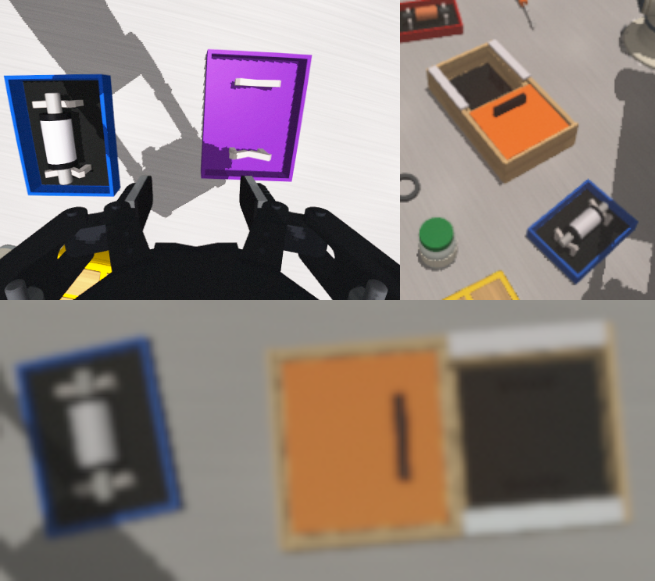

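The bracket lies along the blue tray, (60,138) in the wrist view, with its spindle in both cradles. The orange lid lies flat on the deck at (365,440), clear of the lips, and nothing else has moved.

```bash
python3 -c "
from rig import manip
print(manip.hand_in())"
```

```text
the job is handed in; nothing more can be done
None
```

The job is handed in at about 18 s: the orange lid lies flat on the deck clear of its tracks, the silver bracket rests in both V cradles of the blue tray, and nothing else on the bench was touched.

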